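Put the balance weights back in their block in order of size

ROBOT

A 6-joint arm with a two-finger parallel gripper is mounted at the origin on a cart in front of the work surface, level with it; the furniture and walls round the work are solid. World frame = base frame: x ahead of the robot, y to its left, z up, the work surface at z = 0. Lengths are in m, angles in rad, forces in N, time in s.
With the tool pointing down it reaches from about 0.35 to 0.85 m from the base axis. Payload 8.1 kg.
Tool frame: the origin (TCP) lies on the centre line of the jaws, within the pads' length; the fingertips stand 17 mm ahead of it and the grasp point (between the pads) lies 2 mm behind it; z points along the fingers, y is the line along which they close (so a half turn about z gives the same grasp; the last joint's range is limited). The gripper opens to 93 mm and grips with 3 to 60 N. Pads are 15 mm wide; open, the fingers measure 128 mm over their backs; the gripper's body (75 mm by 188 mm) begins 65 mm behind the grasp point.
Start: joints at [1.023, 0.13, 1.488, -0, 1.523, -0.085], TCP at [0.268, 0.537, 0.236] pointing down, gripper open.
Joint ranges: [-2.96, 2.96], [-0.89, 2.26], [0.02, 2.5], [-1.34, 4.48], [0, 2.73], [-2.66, 2.66]. Speed limits (rad/s): [2.39, 2.39, 2.79, 3.14, 3.14, 3.14].

INTERFACE

Orientations are given as a rotation vector (axis times angle).
In Python, from plant import robot, optics, close_job, models gives the robot as it stands.
- The arm moves only by the shell command python3 -m inch 'ROWS' [OPENING] [FORCE]. ROWS is a JSON object of lists of equal length, an entry for each row: "travel": the shift along the tool's x, y, z in m, a list of three; "spin": the turn about the tool's z in rad. In form: {"travel": [[x, y, z], ...], "spin": [spin, ...]}. A call has 1 to 10 rows; each row is the pose to reach, as a shift and turn from the pose commanded when the call began, along the tool's axes at that moment; what a row does not reach only later rows make up. A row lasts 1/12 s, in which the tool goes at most 41.7 mm and 7.16 degrees, less where a joint would pass 70% of its speed; a pose out of reach is approached as far as the arm can. A call with a gripper value outside its range is refused whole. OPENING is the closure, from 0 (fully open) to 1 (shut), set as the call begins (- or left out, the last holds). The fingers move at their own pace and stop on an object; FORCE is the grip in N (left out, the last holds). Time passes only in rows, so rows that repeat a pose let the fingers close. It gives the time, the measured TCP pose, the force, the opening and the grip force at its end, in the units of the state.
- robot.read_state(): the state, without advancing time (a new reading comes with each control period).
- optics.read_camera(name): name is "scene" or "top" or "wrist"; returns (picture, depth): 384x512x3 uint8, red, green, blue; 384x512 float32, m along the optical axis (not along the pixel's ray), 0 where there is no reading.
- optics.camera_info(name): a dict with "camera_matrix" (3x3 intrinsics, pixels), "view" (4x4, takes a point from world to camera coordinates). Camera axes: x right, y down, z forward; pixel columns grow to the right and rows downward; lengths in m; the calibration is good to about 2 mm. A picture is of the moment at which its call begins: read the wrist's pose just before it. camera_info takes no time and is no camera call; for the wrist camera it gives the pose at the moment of the call.
- close_job(): hands the job in; it is judged then, once.
Trained networks look in the newest picture that a camera, given by its name, has taken for a name from the list of things; names that differ only in an ending like _2 or _b are one class to them, and where a whole thing is asked for, a point or a joint stands for the part that bears it (a point fixed in the world has none). Each returns a list of dicts, best first, with "p" (0 to 1); they miss things now and then, are a little off and sometimes report something else, mostly with a low value. They report only what shows in the picture. A call takes as long as a camera call. They do not tell look-alikes from the thing itself.
- models.look_for(camera, name): "centre" ([x, y, z] in m, in world coordinates, good to about 4 mm: the middle of the surface that is visible of it).
- models.masks_of(camera, name): "region" (384x512 bool, what is visible of it).
The state is a dict: "t": time; "q": joint angles; "dq": joint speeds; "joint_torque": joint torques, N m; "tool_pos": TCP position; "orientation": TCP orientation; "force": force on the tool from outside, world axes, zero at the start; "wrist_torque": the same for the moment, N m; "opening": finger opening in m; "gripper_force": force on a finger pad.
Only numpy, scipy, OpenCV 4.12 (cv2) and the standard library are available. Lean on these libraries where they do the work, as an engineer would, in place of code of your own. Each camera call takes 0.05 s, during which the arm holds its last target. There are 200 camera calls.

TASK

The balance has been checked: put the four steel knob weights back into their wooden block, in order of size, each standing fully down in the well made for it. Handle them with care, none dropped or knocked over, and leave the weighing bottle and the beaker standing where they are.

Things in the scene. Friction and masses are not known exactly. Their poses are not given: they have to be found in the camera images.
- weight_s: the smallest of four loose stainless steel knob weights, about 50 g: a cylinder 24 mm in diameter and 9 mm high, and above a short thin neck a round knob 16 mm in diameter from 14 to 22.5 mm above the underside (its top). Round; grip it across the knob. Origin: centre of its underside; z up along its axis; stands upright on the bench (z = 0) at the start
- weight_m: the second smallest of four loose stainless steel knob weights, about 100 g: a cylinder 31 mm in diameter and 11 mm high, and above a short thin neck a round knob 21 mm in diameter from 16 to 26 mm above the underside (its top). Round; grip it across the knob. Origin: centre of its underside; z up along its axis; stands upright on the bench (z = 0) at the start
- weight_l: the second largest of four loose stainless steel knob weights, about 200 g: a cylinder 40 mm in diameter and 14 mm high, and above a short thin neck a round knob 26 mm in diameter from 19 to 30 mm above the underside (its top). Round; grip it across the knob. Origin: centre of its underside; z up along its axis; stands upright on the bench (z = 0) at the start
- weight_xl: the largest of four loose stainless steel knob weights, about 500 g: a cylinder 52 mm in diameter and 24 mm high, and above a short thin neck a round knob 34 mm in diameter from 30 to 44 mm above the underside (its top). Round; grip it across the knob. Origin: centre of its underside; z up along its axis; stands upright on the bench (z = 0) at the start
- well_s: the narrowest of the four round wells of the weight block, made for the smallest weight: 28 mm wide (2 mm play all round the weight), 9 mm deep, rim bevelled to 36 mm. Origin: centre of its blue felt floor, 11 mm above the bench; z up, x along the row, y across it. The block is pale wood on a darker plinth, 256 x 94 mm, 20 mm high, fixed, lying in any direction
- well_m: the second narrowest of the four round wells of the weight block, made for the second smallest weight: 35 mm wide (2 mm play all round the weight), 9 mm deep, rim bevelled to 43 mm. Origin: centre of its blue felt floor, 11 mm above the bench; z up, x along the row, y across it. The wells stand in one row along the middle of the block, narrowest to widest towards +x
- well_l: the second widest of the four round wells of the weight block, made for the second largest weight: 44 mm wide (2 mm play all round the weight), 9 mm deep, rim bevelled to 52 mm. Origin: centre of its blue felt floor, 11 mm above the bench; z up, x along the row, y across it. Well centres, narrowest to widest, lie 49.5, 57.5 and 68 mm apart
- well_xl: the widest of the four round wells of the weight block, made for the largest weight: 56 mm wide (2 mm play all round the weight), 9 mm deep, rim bevelled to 64 mm. Origin: centre of its blue felt floor, 11 mm above the bench; z up, x along the row, y across it. The block's top face is 20 mm above the bench
- weighing_bottle: bystander: low round clear-glass weighing bottle with a knobbed glass lid, 42 mm in diameter, 44 mm high, loose; origin: centre of its underside, z up
- beaker: bystander: glass beaker with a spout, 62 x 68 mm, 78 mm high, loose; origin: centre of its underside, z up
Not all that is in view belongs to the job. Leave any orange look-alike of the weight_xl alone. Leave any orange look-alike of the weight_l alone.

How it is judged:
By the outcome, as a careful person would: the job done as asked, in the order asked, and still so for the second after the job is handed in, with the robot touching nothing.
It also fails if it takes over 96 s, if anything falls off the work surface, if the arm or the gripper's body presses on something with over 40 N, if the wrist force passes 120 N, or if a joint passes its speed limit or range.

## Working session

There is one attempt and no reset: what is moved stays moved. The work goes in short steps, Python scripts to look and compute and a shell command to move; the robot and the scene stay as the last step left them, time stands still between calls to the robot, and variables do not carry over. Pictures are saved under pics/ and viewed, at most 18 in all, crops included, and the job is handed in when it is done.

```bash
ls; mkdir -p pics
python3 - <<'E'
from plant import robot, optics, models
import cv2, numpy as np
for c in ("top","scene"):
    im,d=optics.read_camera(c); cv2.imwrite(f"pics/{c}0.png",im[:,:,::-1])
    if c=="top":
        for n in ["weight_s","weight_m","weight_l","weight_xl","well_s","well_m","well_l","well_xl","weighing_bottle","beaker"]:
            r=models.look_for(c,n); print(n,[(np.round(x["centre"],3).tolist(),round(x["p"],2)) for x in r[:5]])
print(optics.camera_info("top"))
print(robot.read_state())
E
```

```text
pics
weight_s [([0.544, -0.329, 0.015], 0.73), ([0.468, -0.333, 0.012], 0.69), ([0.445, -0.21, 0.01], 0.43)]
weight_m [([0.544, -0.329, 0.015], 0.73), ([0.468, -0.333, 0.012], 0.69), ([0.445, -0.21, 0.01], 0.43)]
weight_l [([0.544, -0.329, 0.015], 0.73), ([0.468, -0.333, 0.012], 0.69), ([0.445, -0.21, 0.01], 0.43)]
weight_xl [([0.507, 0.342, 0.021], 0.59), ([0.414, 0.397, 0.023], 0.59)]
well_s [([0.571, 0.01, 0.007], 0.72), ([0.5, 0.092, 0.009], 0.5), ([0.651, -0.34, 0.031], 0.17)]
well_m [([0.571, 0.01, 0.007], 0.72), ([0.5, 0.092, 0.009], 0.5), ([0.651, -0.34, 0.031], 0.17)]
well_l [([0.571, 0.01, 0.007], 0.72), ([0.5, 0.092, 0.009], 0.5), ([0.651, -0.34, 0.031], 0.17)]
well_xl [([0.622, -0.036, 0.014], 0.7), ([0.65, -0.34, 0.034], 0.42)]
weighing_bottle [([0.651, -0.339, 0.034], 0.73)]
beaker [([0.396, 0.298, 0.031], 0.95)]
{'camera_matrix': array([[431.62259044,   0.        , 255.57870655],
       [  0.        , 431.62259044, 189.05924067],
       [  0.        ,   0.        ,   1.        ]]), 'view': array([[-0.02306348, -0.99940562, -0.0256221 ,  0.042002  ],
       [-0.99766719,  0.02465538, -0.06365766,  0.53561731],
       [ 0.06425155,  0.02409416, -0.99764283,  1.24757862],
       [ 0.        ,  0.        ,  0.        ,  1.        ]])}
{'t': 0.6, 'q': array([ 1.02260066e+00,  1.30362064e-01,  1.48819013e+00, -3.32479766e-05,
        1.52300664e+00, -8.54058465e-02]), 'dq': array([-0.00087649, -0.00324199, -0.00023978, -0.00088149, -0.00061305,
       -0.00171496]), 'joint_torque': array([-6.84415681e-04, -5.59407878e+01, -4.91800869e+01,  7.65525503e-02,
        2.31701403e-02, -3.16891976e-05]), 'tool_pos': array([0.26786609, 0.53689666, 0.23566333]), 'orientation': array([7.20466571e-01, 3.05782077e+00, 3.42296544e-05]), 'force': array([-1.14914501,  0.13353682,  0.85611711]), 'wrist_torque': array([ 0.03562373,  0.04667066, -0.0276136 ]), 'gripper_force': 0.0, 'opening': 0.09283115017282138}
```

View pics/top0.png

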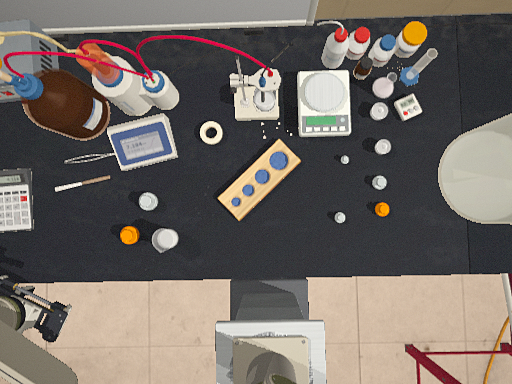

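View pics/scene0.png

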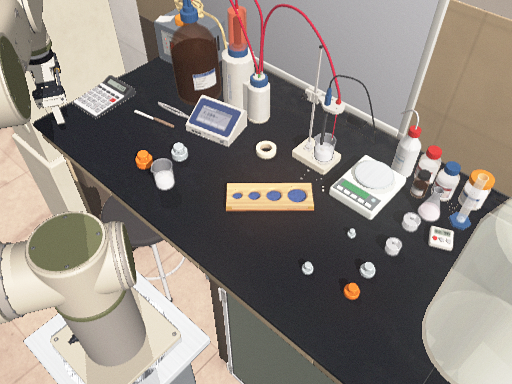

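```bash
cat > h.py <<'E'
from plant import robot, optics, models
import numpy as np, cv2
from scipy.spatial.transform import Rotation as Ro
from scipy.optimize import least_squares
def cam(c):
    i=optics.camera_info(c); K=np.array(i["camera_matrix"]); V=np.array(i["view"]); return K,V
def ray2z(K,V,uv,z):
    "pixels (n,2) -> world points on the plane z"
    uv=np.atleast_2d(uv).astype(float); d=np.c_[uv,np.ones(len(uv))]@np.linalg.inv(K).T@V[:3,:3]
    o=-V[:3,:3].T@V[:3,3]; return o+d*((z-o[2])/d[:,2])[:,None]
def proj(K,V,P):
    p=np.atleast_2d(P)@V[:3,:3].T+V[:3,3]; p=p@K.T; return p[:,:2]/p[:,2:]
def cloud(K,V,d):
    v,u=np.mgrid[:d.shape[0],:d.shape[1]]; p=np.stack([u*d,v*d,d],-1)@np.linalg.inv(K).T
    return (p-V[:3,3])@V[:3,:3]
OFF=[0,49.5,107,175]
def wells(c,im,K,V):
    hsv=cv2.cvtColor(im,cv2.COLOR_RGB2HSV); m=cv2.inRange(hsv,(100,80,60),(130,255,255))
    n,_,st,ce=cv2.connectedComponentsWithStats(m); return [(st[i][4],ce[i]) for i in range(1,n)]
def goal(x,y,z,yd):
    "shift and spin to the TCP goal; yd: heading (deg) of tool y, mod 180, tool down"
    s=robot.read_state(); R=Ro.from_rotvec(s["orientation"]).as_matrix(); p=s["tool_pos"]
    t=R.T@(np.array([x,y,z])-p); h=np.degrees(np.arctan2(R[1,1],R[0,1]))
    e=(yd-h+90)%180-90
    print("t",round(s["t"],2),"pos",p.round(4),"yhead",round(h,2),"tilt",R[:,2].round(4),"q6",s["q"][5].round(3),"grip",round(s["opening"],4),round(s["gripper_force"],1))
    print("travel",t.round(4),"spin",round(np.radians(-e),4))
E
python3 - <<'E'
from h import *
im,d=optics.read_camera("top"); K,V=cam("top"); C=cloud(K,V,d)
for a,c in wells("top",im,K,V):
    if a>20 and 200<c[0]<310 and 130<c[1]<230: print(a,c.round(1),ray2z(K,V,c,.011).round(4))
for n,uv,zt in [("s",(345,159),.0225),("m",(340,217),.026),("l",(379,182),.03),("xl",(148,201),.044),("ol",(382,209),.03),("oxl",(129,235),.044)]:
    u,v=uv; w=C[v-10:v+11,u-10:u+11]; dd=(w[...,2]>.006)&(d[v-10:v+11,u-10:u+11]>0)
    n2,lab,st,ce=cv2.connectedComponentsWithStats(dd.astype(np.uint8)); i=1+np.argmax(st[1:,4])
    P=w[lab==i]; print(n,st[i][4],"zmax",P[:,2].max().round(4),"mean",P.mean(0).round(4),"centroid ray",ray2z(K,V,ce[i]+[u-10,v-10],zt*.7).round(4))
s=robot.read_state(); Kw,Vw=cam("wrist"); R=Ro.from_rotvec(s["orientation"]).as_matrix()
print("wrist cam in tool: axes\n",(Vw[:3,:3]@R).round(3),"pos",(R.T@(-Vw[:3,:3].T@Vw[:3,3]-s["tool_pos"])).round(4),Kw[0,0])
goal(.56,-.22,.2,45)
E
```

```text
245 [278.3 160.1] [[ 0.6209 -0.0397  0.011 ]]
148 [261.6 176.2] [[0.5745 0.0106 0.011 ]]
87 [247.7 189.6] [[0.5358 0.0525 0.011 ]]
51 [235.5 201.4] [[0.5019 0.0894 0.011 ]]
s 42 zmax 0.0279 mean [ 0.6164 -0.2337  0.0151] centroid ray [[ 0.6163 -0.2336  0.0157]]
m 82 zmax 0.0312 mean [ 0.4476 -0.2128  0.0177] centroid ray [[ 0.4476 -0.2127  0.0182]]
l 149 zmax 0.0343 mean [ 0.5463 -0.3302  0.0196] centroid ray [[ 0.5462 -0.3298  0.021 ]]
xl 261 zmax 0.048 mean [0.5075 0.3445 0.0307] centroid ray [[0.5075 0.3445 0.0308]]
ol 153 zmax 0.0357 mean [ 0.4682 -0.3346  0.0196] centroid ray [[ 0.4682 -0.3342  0.021 ]]
oxl 268 zmax 0.0516 mean [0.4106 0.3995 0.0308] centroid ray [[0.4106 0.3996 0.0308]]
wrist cam in tool: axes
 [[ 0.     1.     0.   ]
 [-0.961  0.    -0.275]
 [-0.275 -0.     0.961]] pos [ 0.0767  0.     -0.148 ] 268.9146644970546
t 0.65 pos [0.2679 0.5369 0.2356] yhead 63.48 tilt [-0.  0. -1.] q6 -0.085 grip 0.0932 0.0
travel [-0.5993 -0.5469  0.0356] spin 0.3226
```

```bash
python3 -c "
from h import *
goal(.6163,-.2336,.14,42.7)"
```

```text
t 0.65 pos [0.2679 0.5369 0.2356] yhead 63.48 tilt [-0.  0. -1.] q6 -0.085 grip 0.0932 0.0
travel [-0.6558 -0.5339  0.0956] spin 0.3627
```

```bash
python3 -m inch '{"travel":[[-0.656,-0.534,0.02],[-0.656,-0.534,0.02],[-0.656,-0.534,0.02],[-0.656,-0.534,0.02],[-0.656,-0.534,0.02],[-0.656,-0.534,0.02],[-0.656,-0.534,0.02],[-0.656,-0.534,0.02],[-0.656,-0.534,0.02],[-0.656,-0.534,0.02]],"spin":[0.363,0.363,0.363,0.363,0.363,0.363,0.363,0.363,0.363,0.363]}' 0; python3 -c "
from h import *
goal(.6163,-.2336,.14,42.7)"
```

```text
t: 1.48
tool_pos: [0.44, 0.1555, 0.2262]
orientation: [1.26, 2.877, 0.001]
force: [1.5, 1.0, 0.9]
opening: 0.0932
gripper_force: 0.0
t 1.48 pos [0.44   0.1555 0.2262] yhead 42.7 tilt [ 1.e-03  3.e-04 -1.e+00] q6 -0.516 grip 0.0932 0.0
travel [-0.4055 -0.1343  0.0862] spin -0.0
```

```bash
python3 -m inch '{"travel":[[-0.405,-0.134,0.086],[-0.405,-0.134,0.086],[-0.405,-0.134,0.086],[-0.405,-0.134,0.086],[-0.405,-0.134,0.086],[-0.405,-0.134,0.086],[-0.405,-0.134,0.086],[-0.405,-0.134,0.086],[-0.405,-0.134,0.086],[-0.405,-0.134,0.086]],"spin":[0,0,0,0,0,0,0,0,0,0]}'; python3 -m inch '{"travel":[[-0.03,-0.01,0.006],[-0.03,-0.01,0.006],[-0.03,-0.01,0.006],[-0.03,-0.01,0.006]],"spin":[0,0,0,0]}'
cat >> h.py <<'E'
def wlook(name,x,y,H,rad):
    "wrist view: masks near the expected place; saves a picture; depth points at the knob top"
    im,d=optics.read_camera("wrist"); K,V=cam("wrist"); C=cloud(K,V,d)
    cv2.imwrite(f"pics/{name}.png",im[:,:,::-1])
    near=(np.hypot(C[...,0]-x,C[...,1]-y)<.035)&(d>0)
    top=near&(C[...,2]>H-.005); P=C[top]
    print("top px",top.sum(),"zmax",P[:,2].max().round(4) if len(P) else None)
    v,u=np.nonzero(top); c,r=cv2.minEnclosingCircle(np.c_[u,v].astype(np.float32))
    w=ray2z(K,V,np.array(c),H); e=ray2z(K,V,np.array(c)+[r,0],H)
    print("centre px",np.round(c,1),"world",w.round(4),"mean",P.mean(0).round(4),"radius",np.linalg.norm(e-w).round(4))
    g=C[...,2][(d>0)&(np.abs(C[...,2])<.012)]; print("bench z",np.median(g).round(4))
E
python3 -c "
from h import *
goal(.6163,-.2336,.14,42.7); wlook('s1',.6163,-.2336,.0225,.008)"
```

```text
t: 2.32
tool_pos: [0.6086, -0.2168, 0.143]
orientation: [1.261, 2.877, 0.0]
force: [0.6, 1.1, 1.1]
opening: 0.0926
gripper_force: 0.0
t: 2.65
tool_pos: [0.6209, -0.2431, 0.1372]
orientation: [-1.261, -2.877, -0.001]
force: [0.7, 0.3, -0.2]
opening: 0.0932
gripper_force: 0.0
t 2.65 pos [ 0.6209 -0.2431  0.1372] yhead 42.67 tilt [-5.e-04  7.e-04 -1.e+00] q6 -1.195 grip 0.0932 0.0
travel [ 0.0101  0.0031 -0.0028] spin -0.0006
top px 18022 zmax 0.2448
centre px [264.  338.2] world [[ 0.758  -0.3678  0.0225]] mean [ 0.608  -0.221   0.2301] radius 0.1963
bench z -0.0004
```

View pics/s1.png

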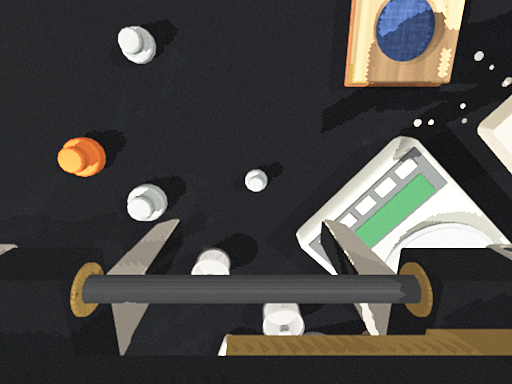

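```bash
sed -i 's/&(C\[...,2\]>H-.005)/\&(abs(C[...,2]-H)<.005)/' h.py; python3 -c "
from h import *
wlook('s2',.6163,-.2336,.0225,.008)
im,d=optics.read_camera('top'); K,V=cam('top'); C=cloud(K,V,d); m=(d>0)&(abs(C[...,0]-.72)<.1)&(abs(C[...,1]+.18)<.09)
print('scale z', np.percentile(C[m][:,2],[50,90,97]).round(3)); 
im,d=optics.read_camera('wrist');K,V=cam('wrist'); C=cloud(K,V,d); print(C[235,310],C[205,360],C[235,440])
for n in ('weight_m','weight_l'):print([(r['centre'],r['p']) for r in models.look_for('wrist',n)])
goal(.6163,-.2336,.0285,42.7)
"
```

```text
top px 182 zmax 0.0233
centre px [256.  183.7] world [[ 0.6195 -0.2331  0.0225]] mean [ 0.6198 -0.2334  0.0214] radius 0.0077
bench z -0.0006
scale z [0.052 0.543 0.549]
[ 0.69262293 -0.23219326  0.03948291] [ 0.70219254 -0.17737385  0.04498951] [ 0.77530475 -0.14612999  0.05425665]
[([0.5486, -0.3277, 0.0145], 0.88), ([0.476, -0.3312, 0.017], 0.74), ([0.452, -0.2132, 0.023], 0.73)]
[([0.5486, -0.3277, 0.0145], 0.88), ([0.476, -0.3312, 0.017], 0.74), ([0.452, -0.2132, 0.023], 0.73)]
t 2.95 pos [ 0.6213 -0.2426  0.1383] yhead 42.76 tilt [ 1.e-03 -4.e-04 -1.e+00] q6 -1.195 grip 0.093 0.0
travel [0.0101 0.0024 0.1098] spin 0.001
```

```bash
python3 -c "
from h import *
goal(.6185,-.2333,.0285,42.7);K,V=cam('wrist');print(K)
"; python3 -m inch '{"travel":[[0.0088,0.004,0.03],[0.0088,0.004,0.06],[0.0088,0.004,0.06],[0.0088,0.004,0.06]],"spin":[0,0,0,0]}' 0.5; python3 -c "
from h import *
goal(.6185,-.2333,.0285,42.7);wlook('s3',.6185,-.2333,.0225,.008)"
```

```text
t 2.95 pos [ 0.6213 -0.2426  0.1383] yhead 42.76 tilt [ 1.e-03 -4.e-04 -1.e+00] q6 -1.195 grip 0.093 0.0
travel [0.0088 0.0042 0.1098] spin 0.001
[[268.9146645    0.         251.02039672]
 [  0.         268.9146645  190.08145763]
 [  0.           0.           1.        ]]
t: 3.28
tool_pos: [0.6163, -0.2331, 0.0757]
orientation: [-1.258, -2.874, -0.0]
force: [-0.2, 0.0, 0.6]
opening: 0.0706
gripper_force: 0.0
t 3.28 pos [ 0.6163 -0.2331  0.0757] yhead 42.72 tilt [-0.0042  0.0019 -1.    ] q6 -1.185 grip 0.0706 0.0
travel [-0.0018  0.0015  0.0472] spin 0.0004
top px 296 zmax 0.0253
centre px [253.5 214.7] world [[ 0.6209 -0.2343  0.0225]] mean [ 0.6209 -0.2341  0.0231] radius 0.0079
bench z 0.0011
```

View pics/s3.png

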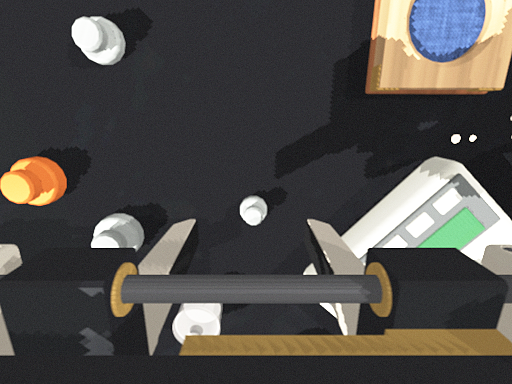

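```bash
python3 -m inch '{"travel":[[-0.003,0.0025,0.02],[-0.003,0.0025,0.02],[-0.003,0.0025,0.02],[-0.003,0.0025,0.02]],"spin":[0,0,0,0]}' 0.55; python3 -c "
from h import *
goal(.6203,-.2337,.0285,42.7)"
```

```text
t: 3.67
tool_pos: [0.6227, -0.2353, 0.0594]
orientation: [1.26, 2.876, -0.0]
force: [0.4, 0.7, -0.0]
opening: 0.0431
gripper_force: 0.0
t 3.67 pos [ 0.6227 -0.2353  0.0594] yhead 42.68 tilt [ 1.7e-03 -9.0e-04 -1.0e+00] q6 -1.183 grip 0.0431 0.0
travel [ 0.0029 -0.0007  0.0309] spin -0.0003
```

```bash
python3 -m inch '{"travel":[[0.0025,-0.0005,0.015],[0.0025,-0.0005,0.028],[0.0025,-0.0005,0.028],[0.0025,-0.0005,0.028],[0.0025,-0.0005,0.028],[0.0025,-0.0005,0.028]],"spin":[0,0,0,0,0,0]}'; python3 -c "
from h import *
goal(.6203,-.2337,.0285,42.7)
wlook('s4',.6203,-.2337,.0225,.008);goal(.6203,-.2337,.0285,42.7)"
```

```text
t: 4.17
tool_pos: [0.6205, -0.2337, 0.0304]
orientation: [1.26, 2.876, -0.0]
force: [0.4, -0.8, 0.6]
opening: 0.042
gripper_force: 0.0
t 4.17 pos [ 0.6205 -0.2337  0.0304] yhead 42.68 tilt [ 1.1e-03 -5.0e-04 -1.0e+00] q6 -1.182 grip 0.042 0.0
travel [ 0.0001 -0.0001  0.0019] spin -0.0003
top px 807 zmax 0.0275
centre px [251. 228.] world [[ 0.6155 -0.2283  0.0225]] mean [ 0.6175 -0.2313  0.0218] radius 0.0346
bench z -0.0009
t 4.22 pos [ 0.6205 -0.2337  0.0304] yhead 42.68 tilt [ 1.2e-03 -6.0e-04 -1.0e+00] q6 -1.182 grip 0.0418 0.0
travel [ 0.0001 -0.0002  0.0019] spin -0.0003
```

View pics/s4.png

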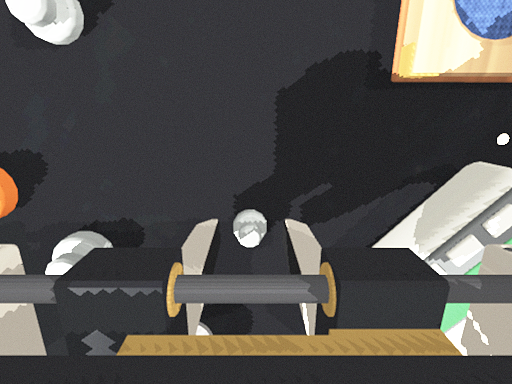

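```bash
python3 -m inch '{"travel":[[0,0,0.002],[0,0,0.002],[0,0,0.002],[0,0,0.002],[0,0,0.002],[0,0,0.002],[0,0,0.002],[0,0,0.002]],"spin":[0,0,0,0,0,0,0,0]}' 1 15; python3 -m inch '{"travel":[[0,0,-0.02],[0,0,-0.04],[0,0,-0.07],[0,0,-0.07],[0,0,-0.07]],"spin":[0,0,0,0,0]}'
cat >> h.py <<'E'
def held(name,R,h,zb):
    "tool-frame fit of the held cylinder (radius R, height h, underside at tool z = zb) in the wrist view"
    s=robot.read_state(); im,d=optics.read_camera("wrist"); K,V=cam("wrist"); C=cloud(K,V,d)
    if name: cv2.imwrite(f"pics/{name}.png",im[:,:,::-1])
    T=Ro.from_rotvec(s["orientation"]).as_matrix(); L=(C-s["tool_pos"])@T
    m=(d>0)&(abs(L[...,0])<R+.012)&(abs(L[...,1])<R+.012)&(L[...,2]>zb-h+.001)&(L[...,2]<zb+.004); P=L[m]
    print("n",m.sum(),"x",np.percentile(P[:,0],[2,98]).round(4),"y",np.percentile(P[:,1],[1,50,99]).round(4),"z",np.percentile(P[:,2],[1,99]).round(4))
    side=P[(P[:,2]>zb-h+.004)]; f=least_squares(lambda c:np.hypot(side[:,0]-c[0],side[:,1]-c[1])-R,[0,0],loss="soft_l1",f_scale=.001)
    print("held centre in tool",f.x.round(4)); return f.x
E
python3 -c "
from h import *
held('s5',.012,.009,.0285)
goal(.5019,.0894,.11,42.7)"
```

```text
t: 4.88
tool_pos: [0.6199, -0.2333, 0.0275]
orientation: [1.261, 2.878, 0.0]
force: [-0.6, 0.8, 0.8]
opening: 0.0149
gripper_force: 15.0
t: 5.3
tool_pos: [0.6217, -0.2342, 0.1003]
orientation: [1.259, 2.873, -0.0]
force: [0.7, -0.1, -1.2]
opening: 0.0148
gripper_force: 15.0
n 320 x [0.0036 0.0126] y [-0.0088 -0.0007  0.008 ] z [0.0206 0.0291]
held centre in tool [ 0.0005 -0.0006]
t 5.35 pos [ 0.6203 -0.2336  0.0981] yhead 42.69 tilt [ 1.4e-03 -7.0e-04 -1.0e+00] q6 -1.182 grip 0.0147 15.0
travel [ 0.3177  0.1319 -0.0123] spin -0.0002
```

View pics/s5.png

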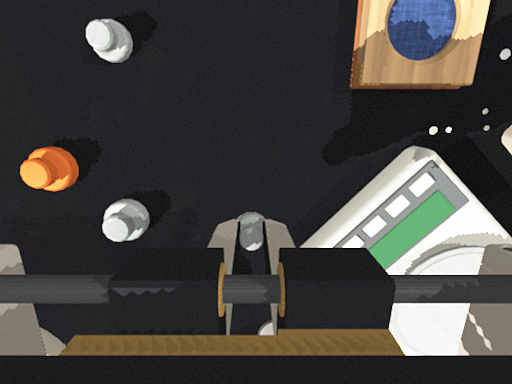

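```bash
python3 -m inch '{"travel":[[0.03,0.016,-0.02],[0.065,0.034,-0.03],[0.1,0.053,-0.03],[0.135,0.072,-0.03],[0.17,0.09,-0.03],[0.205,0.109,-0.03],[0.235,0.125,-0.03],[0.248,0.132,-0.03],[0.248,0.132,-0.03],[0.248,0.132,-0.03]],"spin":[0,0,0,0,0,0,0,0,0,0]}'
cat >> h.py <<'E'
def wellview(name,R):
    "blue floors in the wrist view -> world centres on z=.011"
    s=robot.read_state(); im,d=optics.read_camera("wrist"); K,V=cam("wrist")
    if name: cv2.imwrite(f"pics/{name}.png",im[:,:,::-1])
    m=cv2.inRange(cv2.cvtColor(im,cv2.COLOR_RGB2HSV),(100,80,30),(130,255,255)); m=cv2.morphologyEx(m,cv2.MORPH_CLOSE,np.ones((5,5)))
    m=cv2.morphologyEx(m,cv2.MORPH_OPEN,np.ones((5,5)))
    for c in cv2.findContours(m,cv2.RETR_EXTERNAL,cv2.CHAIN_APPROX_NONE)[0]:
        if cv2.contourArea(c)<150: continue
        W=ray2z(K,V,c[:,0],.011); f=least_squares(lambda p:np.hypot(W[:,0]-p[0],W[:,1]-p[1])-p[2],[*W[:,:2].mean(0),.02],loss="soft_l1",f_scale=.001)
        print("px",c[:,0].mean(0).round(1),"area",cv2.contourArea(c),"centre",f.x[:2].round(4),"R",f.x[2].round(4))
E
python3 -c "
from h import *
wellview('w1',.014); held('',.012,.009,.0285)
goal(.5019,.0894,.13,42.7)"
```

```text
t: 6.18
tool_pos: [0.5476, 0.0391, 0.1259]
orientation: [-1.257, -2.877, 0.002]
force: [0.8, 0.4, -0.3]
opening: 0.0147
gripper_force: 15.0
px [251.2 269.6] area 238.5 centre [ 0.6099 -0.0284] R 0.011
px [252.9 173.5] area 788.0 centre [0.5366 0.0528] R 0.016
px [253.  122.5] area 581.0 centre [0.503  0.0893] R 0.0127
n 99 x [0.0063 0.0106] y [-0.0091  0.0005  0.0086] z [0.0206 0.0273]
held centre in tool [-0.0016 -0.0001]
t 6.28 pos [0.5484 0.0377 0.1265] yhead 42.67 tilt [-1.5e-03 -4.0e-04 -1.0e+00] q6 -0.769 grip 0.0143 15.0
travel [ 0.0696  0.0009 -0.0035] spin -0.0006
```

View pics/w1.png

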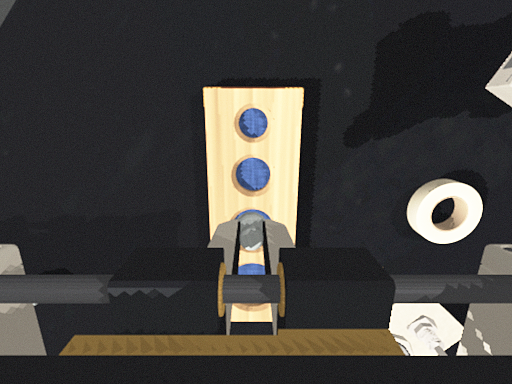

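```bash
python3 -m inch '{"travel":[[0.03,0.001,0],[0.055,0.001,0.02],[0.069,0.001,0.04],[0.069,0.001,0.06],[0.069,0.001,0.066],[0.069,0.001,0.066],[0.069,0.001,0.066],[0.069,0.001,0.066]],"spin":[0,0,0,0,0,0,0,0]}'; python3 -c "
from h import *
held('p1',.012,.009,.0285)
goal(.5026,.0893,.0395,42.7)
im=cv2.imread('pics/p1.png')[150:290,150:350]; cv2.imwrite('pics/p1c.png',cv2.resize(im,None,fx=3,fy=3))"
```

```text
t: 6.95
tool_pos: [0.5042, 0.0891, 0.0628]
orientation: [1.262, 2.875, 0.001]
force: [0.7, -0.5, 0.6]
opening: 0.0146
gripper_force: 15.0
n 110 x [0.0068 0.0113] y [-0.0088  0.0008  0.009 ] z [0.0206 0.0266]
held centre in tool [-0.001   0.0002]
t 7.0 pos [0.5043 0.0893 0.063 ] yhead 42.62 tilt [ 2.4e-03  1.0e-04 -1.0e+00] q6 -0.669 grip 0.0149 15.0
travel [ 0.0012 -0.0013  0.0235] spin -0.0014
```

View pics/p1c.png

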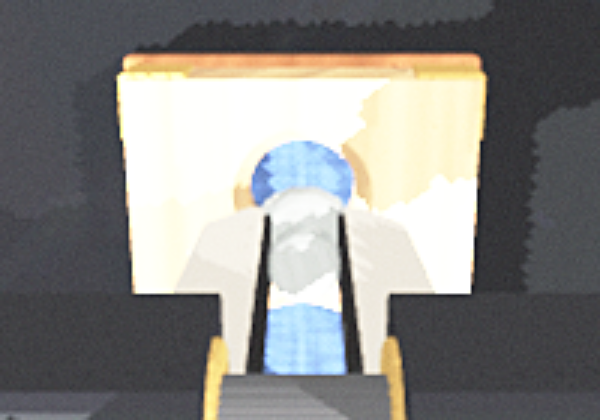

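```bash
python3 -m inch '{"travel":[[0.0015,-0.0013,0.005],[0.0015,-0.0013,0.01],[0.0015,-0.0013,0.013],[0.0015,-0.0013,0.013],[0.0015,-0.0013,0.013]],"spin":[0,0,0,0,0]}'; python3 -c "
from h import *
goal(.5024,.0895,.0395,42.7)"
```

```text
t: 7.42
tool_pos: [0.5004, 0.0901, 0.0481]
orientation: [-1.26, -2.877, 0.001]
force: [0.0, 0.1, -0.0]
opening: 0.0144
gripper_force: 15.0
t 7.42 pos [0.5004 0.0901 0.0481] yhead 42.69 tilt [-8.e-04 -1.e-04 -1.e+00] q6 -0.668 grip 0.0144 15.0
travel [-0.0018  0.0011  0.0086] spin -0.0001
```

```bash
python3 -c "
from h import *
for i in range(5):
    optics.read_camera('top'); s=robot.read_state(); print(s['tool_pos'].round(4),s['t'])"
```

```text
[0.5006 0.0901 0.0483] 7.4667
[0.5008 0.0901 0.0485] 7.5167
[0.5009 0.0901 0.0486] 7.5667
[0.5009 0.0901 0.0487] 7.6167
[0.5009 0.0901 0.0486] 7.6667
```

```bash
python3 -m inch '{"travel":[[-0.001,0.0007,0.0],[-0.001,0.0007,0.003],[-0.001,0.0007,0.006],[-0.001,0.0007,0.008],[-0.001,0.0007,0.0085],[-0.001,0.0007,0.0085],[-0.001,0.0007,0.0085],[-0.001,0.0007,0.0085]],"spin":[0,0,0,0,0,0,0,0]}'; python3 -c "
from h import *
wellview('p2',1);held('',.012,.009,.0285)
goal(.5024,.0895,.0395,42.7);print(robot.read_state()['force'])
im=cv2.imread('pics/p2.png')[150:290,150:350]; cv2.imwrite('pics/p2c.png',cv2.resize(im,None,fx=3,fy=3))"
```

```text
t: 8.33
tool_pos: [0.502, 0.0898, 0.04]
orientation: [1.261, 2.877, 0.0]
force: [0.7, 0.8, -0.3]
opening: 0.0149
gripper_force: 15.0
n 1755 x [-0.0225  0.0236] y [-0.0235 -0.0001  0.0235] z [0.0205 0.0307]
held centre in tool [-0.0002  0.0006]
t 8.43 pos [0.5021 0.0898 0.0401] yhead 42.69 tilt [ 3.e-04  0.e+00 -1.e+00] q6 -0.668 grip 0.0147 15.0
travel [-0.0005  0.      0.0006] spin -0.0003
[-0.30481182 -0.39566992 -0.40475878]
```

View pics/p2c.png

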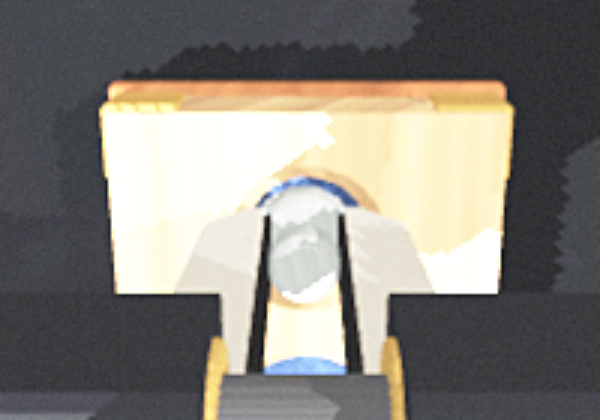

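```bash
python3 -m inch '{"travel":[[0.0,0,0.0005],[0,0,0.001],[0,0,0.001]],"spin":[0,0,0]}'; python3 -m inch '{"travel":[[0,0,0],[0,0,0],[0,0,0],[0,0,0],[0,0,-0.02],[0,0,-0.05],[0,0,-0.07],[0,0,-0.07]],"spin":[0,0,0,0,0,0,0,0]}' 0.6;  python3 -c "
from h import *
wlook('p3',.5024,.0895,.0335,1);goal(.4476,-.2128,.11,42.7)"
```

```text
t: 8.68
tool_pos: [0.5019, 0.0898, 0.0388]
orientation: [-1.261, -2.877, 0.0]
force: [-0.5, -0.3, -0.3]
opening: 0.0148
gripper_force: 15.0
t: 9.35
tool_pos: [0.5052, 0.0901, 0.1141]
orientation: [1.258, 2.871, 0.006]
force: [0.9, 1.0, 0.8]
opening: 0.0368
gripper_force: 0.0
top px 209 zmax 0.0318
centre px [247.7 199.1] world [[0.5    0.0907 0.0335]] mean [0.5008 0.0896 0.03  ] radius 0.0074
bench z -0.0031
t 9.4 pos [0.5042 0.09   0.1119] yhead 42.69 tilt [ 5.6e-03  4.0e-04 -1.0e+00] q6 -0.669 grip 0.0369 0.0
travel [-0.1842 -0.2469  0.0014] spin -0.0002
```

```bash
python3 -m inch '{"travel":[[-0.1865,-0.2444,0],[-0.1865,-0.2444,0],[-0.1865,-0.2444,0],[-0.1865,-0.2444,0],[-0.1865,-0.2444,0],[-0.1865,-0.2444,0],[-0.1865,-0.2444,0],[-0.1865,-0.2444,0],[-0.1865,-0.2444,0],[-0.1865,-0.2444,0]],"spin":[0,0,0,0,0,0,0,0,0,0]}' 0.4;  python3 -m inch '{"travel":[[0,0,0],[0,0,0]],"spin":[0,0]}'; python3 -c "
from h import *
wlook('m1',.451,-.2128,.026,1);wlook('m1',.451,-.2128,.026,1);goal(.451,-.2128,.0305,42.7)"
```

```text
t: 10.23
tool_pos: [0.4478, -0.2132, 0.1077]
orientation: [-1.264, -2.874, -0.001]
force: [0.0, 0.4, -0.5]
opening: 0.0557
gripper_force: 0.0
t: 10.4
tool_pos: [0.4487, -0.2115, 0.1083]
orientation: [-1.258, -2.877, -0.001]
force: [-1.0, -0.5, 0.7]
opening: 0.056
gripper_force: 0.0
top px 384 zmax 0.0269
centre px [250. 202.] world [[ 0.4484 -0.2125  0.026 ]] mean [ 0.4488 -0.2128  0.0248] radius 0.0101
bench z -0.0008
top px 383 zmax 0.0269
centre px [250.1 201.8] world [[ 0.4485 -0.2125  0.026 ]] mean [ 0.4488 -0.2128  0.0248] radius 0.0101
bench z -0.0008
t 10.5 pos [ 0.449  -0.2117  0.1087] yhead 42.8 tilt [-3.e-04  4.e-04 -1.e+00] q6 -1.291 grip 0.0559 0.0
travel [-0.0022  0.0007  0.0782] spin 0.0017
```

```bash
python3 -m inch '{"travel":[[0,-0.001,0.025],[0,-0.001,0.05],[0,-0.001,0.07],[0,-0.001,0.077],[0,-0.001,0.077],[0,-0.001,0.077],[0,-0.001,0.077]],"spin":[0,0,0,0,0,0,0]}';  python3 -c "
from h import *
goal(.4485,-.2126,.0305,42.7)"
```

```text
t: 11.08
tool_pos: [0.4491, -0.2139, 0.0335]
orientation: [1.259, 2.876, -0.0]
force: [0.1, -0.1, 0.9]
opening: 0.0559
gripper_force: 0.0
t 11.08 pos [ 0.4491 -0.2139  0.0335] yhead 42.72 tilt [ 0.0018 -0.0011 -1.    ] q6 -1.293 grip 0.0559 0.0
travel [0.0014 0.0004 0.003 ] spin 0.0003
```

```bash
python3 -m inch '{"travel":[[0,0,0.002],[0,0,0.002],[0,0,0.002],[0,0,0.002],[0,0,0.002],[0,0,0.002],[0,0,0.002],[0,0,0.002]],"spin":[0,0,0,0,0,0,0,0]}' 1 20; python3 -m inch '{"travel":[[0,0,-0.02],[0,0,-0.05],[0,0,-0.08],[0,0,-0.1],[0.009,0.035,-0.1],[0.019,0.07,-0.1],[0.029,0.105,-0.1],[0.039,0.14,-0.1],[0.048,0.175,-0.1],[0.057,0.21,-0.1]],"spin":[0,0,0,0,0,0,0,0,0,0]}'; python3 -m inch '{"travel":[[0.007,0.025,0],[0.0095,0.035,0],[0.0095,0.035,0],[0.0095,0.035,0],[0.0095,0.035,0]],"spin":[0,0,0,0,0]}'; python3 -c "
from h import *
wellview('wm',1);held('wm',.0155,.011,.0305)
goal(.5366,.0528,.0415,42.7)"
```

```text
t: 11.75
tool_pos: [0.4481, -0.2137, 0.0301]
orientation: [1.261, 2.877, -0.0]
force: [0.1, 0.2, 2.2]
opening: 0.0199
gripper_force: 20.0
t: 12.58
tool_pos: [0.5641, -0.0277, 0.1297]
orientation: [-1.261, -2.877, 0.0]
force: [-0.6, -0.8, -1.1]
opening: 0.0197
gripper_force: 20.0
t: 13.0
tool_pos: [0.5823, 0.0002, 0.1295]
orientation: [-1.261, -2.876, 0.001]
force: [-0.4, 0.0, -0.6]
opening: 0.0194
gripper_force: 20.0
px [253.3 177.4] area 1241.5 centre [0.5749 0.0113] R 0.0205
px [253.5 119. ] area 927.0 centre [0.5359 0.0538] R 0.0162
n 290 x [0.0057 0.0147] y [-0.0126 -0.      0.0133] z [0.0205 0.0294]
held centre in tool [-0.001   0.0003]
t 13.1 pos [ 0.5824 -0.      0.1298] yhead 42.59 tilt [-5.e-04 -3.e-04 -1.e+00] q6 -0.831 grip 0.0195 20.0
travel [0.0698 0.0021 0.0883] spin -0.0018
```

```bash
python3 -m inch '{"travel":[[0.03,0.001,0],[0.055,0.002,0.02],[0.071,0.002,0.04],[0.071,0.002,0.06],[0.071,0.002,0.07],[0.071,0.002,0.076],[0.071,0.002,0.076],[0.071,0.002,0.076],[0.071,0.002,0.076]],"spin":[0,0,0,0,0,0,0,0,0]}'; python3 -c "
from h import *
wlook('pm',.5024,.0895,.0335,1)
goal(.5362,.0533,.0415,42.7)
im=cv2.imread('pics/pm.png')[150:290,150:350]; cv2.imwrite('pics/pmc.png',cv2.resize(im,None,fx=3,fy=3))"
```

```text
t: 13.85
tool_pos: [0.5376, 0.0543, 0.0553]
orientation: [1.261, 2.875, 0.001]
force: [-0.1, 0.7, -0.7]
opening: 0.0197
gripper_force: 20.0
top px 465 zmax 0.0344
centre px [246.5 176.5] world [[0.5103 0.0798 0.0335]] mean [0.5023 0.0895 0.0321] radius 0.021
bench z -0.0009
t 13.9 pos [0.5377 0.0544 0.0554] yhead 42.64 tilt [ 0.0023 -0.     -1.    ] q6 -0.738 grip 0.0201 20.0
travel [ 0.0002 -0.0019  0.0138] spin -0.001
```

View pics/pmc.png

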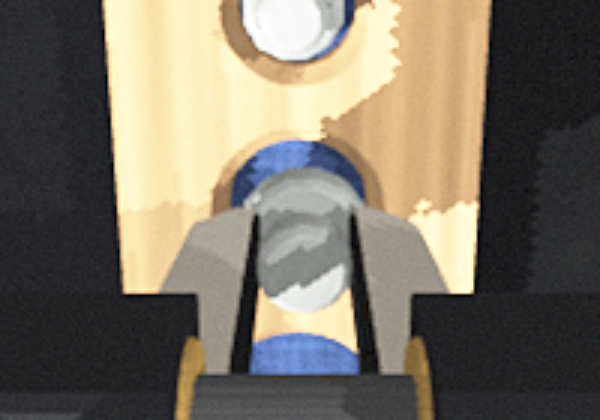

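```bash
python3 -m inch '{"travel":[[0,-0.0012,0.002],[0,-0.0012,0.004],[0,-0.0012,0.007],[0,-0.0012,0.009],[0,-0.0012,0.009],[0,-0.0012,0.009]],"spin":[0,0,0,0,0,0]}'; python3 -c "
from h import *
optics.read_camera('top');optics.read_camera('wrist')
goal(.5362,.0533,.0415,42.7);print(robot.read_state()['force'])"
```

```text
t: 14.4
tool_pos: [0.5352, 0.0541, 0.0446]
orientation: [-1.26, -2.877, 0.0]
force: [0.3, 1.5, -0.2]
opening: 0.0197
gripper_force: 20.0
t 14.5 pos [0.5354 0.0541 0.0449] yhead 42.69 tilt [-2.e-04  0.e+00 -1.e+00] q6 -0.74 grip 0.0197 20.0
travel [-0.0011  0.      0.0034] spin -0.0002
[-0.12150606  0.37671142 -0.30745316]
```

Underside is already 5 mm inside the well without contact; finish and release.

```bash
python3 -m inch '{"travel":[[-0.0008,0,0.001],[-0.0008,0,0.002],[-0.0008,0,0.003],[-0.0008,0,0.0036],[-0.0008,0,0.0036],[-0.0008,0,0.0036]],"spin":[0,0,0,0,0,0]}'; python3 -m inch '{"travel":[[0,0,0],[0,0,0],[0,0,0],[0,0,0],[0,0,-0.02],[0,0,-0.05],[0,0,-0.07],[0,0,-0.07]],"spin":[0,0,0,0,0,0,0,0]}' 0.5;  python3 -c "
from h import *
optics.read_camera('top');wlook('p4',.536,.0535,.037,1);goal(.5475,-.3292,.11,42.7)"
```

```text
t: 15.0
tool_pos: [0.536, 0.0535, 0.0413]
orientation: [-1.261, -2.877, 0.0]
force: [-0.6, 0.9, -0.8]
opening: 0.0194
gripper_force: 20.0
t: 15.67
tool_pos: [0.5393, 0.0536, 0.1167]
orientation: [1.258, 2.871, 0.005]
force: [0.8, 0.2, 1.1]
opening: 0.0465
gripper_force: 0.0
top px 377 zmax 0.0361
centre px [249.2 200.5] world [[0.5337 0.0548 0.037 ]] mean [0.5346 0.0538 0.0338] radius 0.0098
bench z -0.0028
t 15.77 pos [0.5369 0.0535 0.1124] yhead 42.68 tilt [ 0.0026  0.     -1.    ] q6 -0.741 grip 0.0462 0.0
travel [-0.2885 -0.2517  0.0025] spin -0.0003
```

```bash
python3 -m inch '{"travel":[[-0.2885,-0.2517,0],[-0.2885,-0.2517,0],[-0.2885,-0.2517,0],[-0.2885,-0.2517,0],[-0.2885,-0.2517,0],[-0.2885,-0.2517,0],[-0.2885,-0.2517,0],[-0.2885,-0.2517,0],[-0.2885,-0.2517,0],[-0.2885,-0.2517,0]],"spin":[0,0,0,0,0,0,0,0,0,0]}' 0.35;  python3 -m inch '{"travel":[[0,0,0],[0,0,0],[0,0,0]],"spin":[0,0,0]}'; python3 -c "
from h import *
optics.read_camera('top');wlook('l1',.547,-.329,.03,1);goal(.547,-.329,.0335,42.7)"
```

```text
t: 16.6
tool_pos: [0.5447, -0.335, 0.1094]
orientation: [-1.266, -2.874, 0.003]
force: [0.4, -0.7, 0.9]
opening: 0.0603
gripper_force: 0.0
t: 16.85
tool_pos: [0.5461, -0.3273, 0.11]
orientation: [-1.259, -2.876, -0.002]
force: [0.5, 0.0, -0.1]
opening: 0.0608
gripper_force: 0.0
top px 595 zmax 0.0311
centre px [249.4 206.9] world [[ 0.5486 -0.3315  0.03  ]] mean [ 0.5488 -0.3316  0.029 ] radius 0.0126
bench z -0.0006
t 16.95 pos [ 0.5467 -0.3272  0.1108] yhead 42.8 tilt [-8.e-04  9.e-04 -1.e+00] q6 -1.367 grip 0.0603 0.0
travel [-0.0016 -0.001   0.0773] spin 0.0017
```

View pics/l1.png

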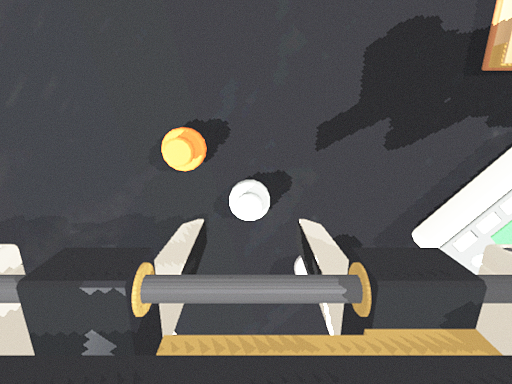

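```bash
python3 -m inch '{"travel":[[-0.0045,-0.0015,0.025],[-0.0045,-0.0015,0.05],[-0.0045,-0.0015,0.07],[-0.0045,-0.0015,0.077],[-0.0045,-0.0015,0.077],[-0.0045,-0.0015,0.077],[-0.0045,-0.0015,0.077],[-0.0045,-0.0015,0.077]],"spin":[0,0,0,0,0,0,0,0]}';  python3 -c "
from h import *
goal(.5486,-.3315,.0335,42.7)"
```

```text
t: 17.62
tool_pos: [0.5498, -0.3342, 0.0365]
orientation: [1.259, 2.875, -0.001]
force: [0.1, -0.5, 0.1]
opening: 0.0603
gripper_force: 0.0
t 17.62 pos [ 0.5498 -0.3342  0.0365] yhead 42.71 tilt [ 0.0026 -0.0019 -1.    ] q6 -1.371 grip 0.0603 0.0
travel [0.0028 0.0009 0.003 ] spin 0.0001
```

```bash
python3 -m inch '{"travel":[[0.001,0.0005,0.0015],[0.001,0.0005,0.0015],[0.001,0.0005,0.0015],[0.001,0.0005,0.0015],[0.001,0.0005,0.0015],[0.001,0.0005,0.0015],[0.001,0.0005,0.0015],[0.001,0.0005,0.0015]],"spin":[0,0,0,0,0,0,0,0]}' 1 28; python3 -m inch '{"travel":[[0,0,-0.02],[0,0,-0.05],[0,0,-0.08],[0,0,-0.1],[0.016,0.025,-0.1],[0.036,0.055,-0.1],[0.056,0.085,-0.1],[0.076,0.115,-0.1],[0.096,0.146,-0.1],[0.115,0.176,-0.1]],"spin":[0,0,0,0,0,0,0,0,0,0]}'; python3 -m inch '{"travel":[[0.019,0.03,0],[0.037,0.055,0],[0.049,0.075,0],[0.049,0.075,0],[0.049,0.075,0],[0.049,0.075,0]],"spin":[0,0,0,0,0,0]}'; python3 -c "
from h import *
optics.read_camera('top')
wellview('wl',1);held('wl',.02,.014,.0335)
goal(.5749,.0113,.0445,42.7)"
```

```text
t: 18.28
tool_pos: [0.5482, -0.3325, 0.0329]
orientation: [1.261, 2.878, -0.0]
force: [-0.4, -0.4, 0.1]
opening: 0.0246
gripper_force: 28.0
t: 19.12
tool_pos: [0.5994, -0.1267, 0.1324]
orientation: [-1.261, -2.877, -0.0]
force: [1.6, -0.1, -2.2]
opening: 0.025
gripper_force: 28.0
t: 19.62
tool_pos: [0.6211, -0.0421, 0.1324]
orientation: [-1.26, -2.877, 0.001]
force: [0.8, 0.1, -2.0]
opening: 0.0245
gripper_force: 28.0
px [253.5 183.7] area 1638.5 centre [ 0.6198 -0.0374] R 0.0252
px [253.8 118.3] area 1488.5 centre [0.5748 0.0115] R 0.0207
n 410 x [0.006  0.0193] y [-0.0171  0.0006  0.0175] z [0.0205 0.0314]
held centre in tool [-0.0009  0.0002]
t 19.77 pos [ 0.6212 -0.043   0.1327] yhead 42.6 tilt [-4.e-04 -2.e-04 -1.e+00] q6 -0.895 grip 0.0246 28.0
travel [0.0713 0.0027 0.0882] spin -0.0018
```

```bash
python3 -m inch '{"travel":[[0.03,0.001,0],[0.055,0.002,0.02],[0.071,0.0025,0.04],[0.0715,0.0025,0.06],[0.0715,0.0025,0.07],[0.0715,0.0025,0.076],[0.0715,0.0025,0.076],[0.0715,0.0025,0.076],[0.0715,0.0025,0.076]],"spin":[0,0,0,0,0,0,0,0,0]}'; python3 -c "
from h import *
optics.read_camera('top'); held('pl',.02,.014,.0335)
goal(.5748,.0114,.0445,42.7)
im=cv2.imread('pics/pl.png')[150:290,150:350]; cv2.imwrite('pics/plc.png',cv2.resize(im,None,fx=3,fy=3))"
```

```text
t: 20.52
tool_pos: [0.5762, 0.0118, 0.0583]
orientation: [1.261, 2.875, 0.001]
force: [0.9, -0.2, -1.7]
opening: 0.0248
gripper_force: 28.0
n 478 x [0.0046 0.0193] y [-0.0172  0.0006  0.0176] z [0.0205 0.0322]
held centre in tool [-0.0008  0.0002]
t 20.62 pos [0.5761 0.0121 0.0582] yhead 42.66 tilt [ 2.3e-03 -2.0e-04 -1.0e+00] q6 -0.812 grip 0.0251 28.0
travel [ 0.0004 -0.0014  0.0137] spin -0.0008
```

View pics/plc.png

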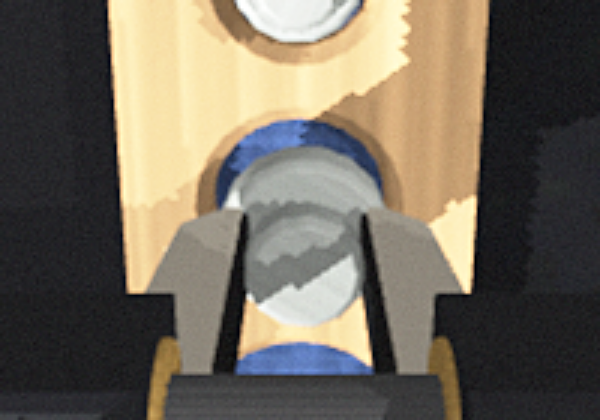

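```bash
python3 -m inch '{"travel":[[-0.0003,-0.0008,0.002],[-0.0003,-0.0008,0.004],[-0.0003,-0.0008,0.007],[-0.0003,-0.0008,0.009],[-0.0003,-0.0008,0.009],[-0.0003,-0.0008,0.009]],"spin":[0,0,0,0,0,0]}'; python3 -c "
from h import *
optics.read_camera('top');optics.read_camera('wrist')
goal(.5748,.0114,.0445,42.7);print(robot.read_state()['force'])"
```

```text
t: 21.12
tool_pos: [0.5742, 0.0118, 0.0475]
orientation: [-1.26, -2.877, 0.0]
force: [0.2, 0.1, -2.0]
opening: 0.025
gripper_force: 28.0
t 21.22 pos [0.5745 0.0118 0.0478] yhead 42.69 tilt [-0. -0. -1.] q6 -0.814 grip 0.0245 28.0
travel [-0.0004 -0.      0.0033] spin -0.0002
[-0.07115101 -0.35737973 -2.8744884 ]
```

```bash
python3 -m inch '{"travel":[[-0.0002,0,0.001],[-0.0002,0,0.002],[-0.0002,0,0.003],[-0.0002,0,0.0036],[-0.0002,0,0.0036],[-0.0002,0,0.0036]],"spin":[0,0,0,0,0,0]}'; python3 -m inch '{"travel":[[0,0,0],[0,0,0],[0,0,0],[0,0,0],[0,0,-0.02],[0,0,-0.05],[0,0,-0.085],[0,0,-0.085]],"spin":[0,0,0,0,0,0,0,0]}' 0.5;  python3 -c "
from h import *
optics.read_camera('top');wlook('p5',.5745,.0118,.041,1);goal(.508,.344,.13,42.7)"
```

```text
t: 21.72
tool_pos: [0.5746, 0.0116, 0.0442]
orientation: [-1.261, -2.878, 0.0]
force: [-0.4, 0.0, -2.0]
opening: 0.0247
gripper_force: 28.0
t: 22.38
tool_pos: [0.579, 0.0113, 0.1373]
orientation: [1.256, 2.868, 0.006]
force: [1.0, -0.1, 1.8]
opening: 0.0461
gripper_force: 0.0
top px 472 zmax 0.039
centre px [248.4 194. ] world [[0.572  0.0131 0.041 ]] mean [0.5728 0.0118 0.0373] radius 0.0121
bench z -0.0034
t 22.48 pos [0.5765 0.0115 0.1319] yhead 42.69 tilt [ 5.e-03 -3.e-04 -1.e+00] q6 -0.814 grip 0.0466 0.0
travel [0.2909 0.1751 0.0014] spin -0.0002
```

```bash
python3 -m inch '{"travel":[[0.29,0.177,0],[0.29,0.177,0],[0.29,0.177,0],[0.29,0.177,0],[0.29,0.177,0],[0.29,0.177,0],[0.29,0.177,0],[0.29,0.177,0],[0.29,0.177,0],[0.29,0.177,0]],"spin":[0,0,0,0,0,0,0,0,0,0]}' 0.2;  python3 -m inch '{"travel":[[0,0,0],[0,0,0],[0,0,0]],"spin":[0,0,0]}'; python3 -c "
from h import *
optics.read_camera('top');wlook('x1',.508,.344,.044,1);goal(.508,.344,.0435,42.7)"
```

```text
t: 23.32
tool_pos: [0.5062, 0.347, 0.1275]
orientation: [-1.254, -2.879, 0.003]
force: [-0.5, -0.6, -0.4]
opening: 0.0746
gripper_force: 0.0
t: 23.57
tool_pos: [0.5085, 0.343, 0.1287]
orientation: [-1.263, -2.876, 0.002]
force: [-0.1, -1.1, 0.5]
opening: 0.0742
gripper_force: 0.0
top px 1003 zmax 0.0448
centre px [257.7 194.7] world [[0.5093 0.3514 0.044 ]] mean [0.5097 0.3511 0.0429] radius 0.0165
bench z -0.0008
t 23.67 pos [0.5087 0.3433 0.1291] yhead 42.57 tilt [-1.e-04 -3.e-04 -1.e+00] q6 -0.233 grip 0.074 0.0
travel [ 0.001  -0.      0.0856] spin -0.0023
```

View pics/x1.png

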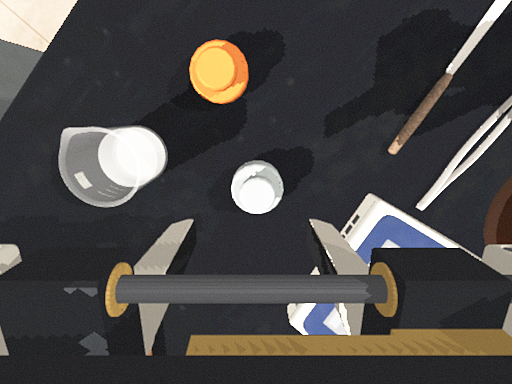

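```bash
python3 -c "
from h import *
for c in ('wrist','top'):
    im,d=optics.read_camera(c);K,V=cam(c);C=cloud(K,V,d);s=robot.read_state();R=Ro.from_rotvec(s['orientation']).as_matrix()
    o=np.array([.5093,.351,0]); L=(C-o)@R; 
    for zl,zh in ((.012,.09),(.03,.12)):
        for xm in (.012,.04):
            m=(d>0)&(C[...,2]>zl)&(C[...,2]<zh)&(abs(L[...,0])<xm)&(abs(L[...,1])<.13)&(abs(L[...,1])>.03); P=L[m]
            print(c,zl,zh,xm,m.sum(),P[:,1][P[:,1]>0].min() if (P[:,1]>0).any() else None,P[:,1][P[:,1]<0].max() if (P[:,1]<0).any() else None, C[m][:,2].max() if m.any() else 0)
P=models.look_for('wrist','weight_xl');print([(p['centre'],p['p']) for p in P])
goal(.5093,.351,.0435,42.7)
"
```

```text
wrist 0.012 0.09 0.012 741 0.11709849467430455 -0.09635405151048598 0.07831281382944381
wrist 0.012 0.09 0.04 3133 0.10123893664646004 -0.08904362966307429 0.07831281382944381
wrist 0.03 0.12 0.012 852 0.03163004986613389 -0.04217256581369287 0.11999556251636126
wrist 0.03 0.12 0.04 2223 0.03163004986613389 -0.04217256581369287 0.11999556251636126
top 0.012 0.09 0.012 42 0.11567518429477829 -0.10188820898716522 0.07960690893871854
top 0.012 0.09 0.04 266 0.09740287432142594 -0.09248388003846035 0.07993390875133456
top 0.03 0.12 0.012 31 0.11803158400920784 -0.10188820898716522 0.07960690893871854
top 0.03 0.12 0.04 169 0.09969572521876889 -0.09248388003846035 0.07993390875133456
[([0.5091, 0.3558, 0.0215], 0.71)]
t 23.82 pos [0.5086 0.344  0.1294] yhead 42.61 tilt [ 2.e-04  0.e+00 -1.e+00] q6 -0.233 grip 0.0741 0.0
travel [0.0047 0.0053 0.0859] spin -0.0015
```

```bash
python3 -m inch '{"travel":[[0.0047,0.0053,0.02],[0.0047,0.0053,0.04],[0.0047,0.0053,0.05],[0.0047,0.0053,0.05],[0.0047,0.0053,0.05]],"spin":[0,0,0,0,0]}';  python3 -c "
from h import *
optics.read_camera('top');wlook('x2',.5093,.351,.044,1);goal(.5093,.351,.0435,42.7)"
```

```text
t: 24.23
tool_pos: [0.5084, 0.3513, 0.0788]
orientation: [-1.261, -2.877, 0.002]
force: [-0.1, -0.6, 0.3]
opening: 0.0746
gripper_force: 0.0
top px 1484 zmax 0.0454
centre px [250.6 221.5] world [[0.5095 0.3517 0.044 ]] mean [0.5097 0.3516 0.0433] radius 0.0165
bench z -0.0003
t 24.33 pos [0.5096 0.352  0.0806] yhead 42.67 tilt [ 1.4e-03  8.0e-04 -1.0e+00] q6 -0.223 grip 0.0747 0.0
travel [-0.0005 -0.001   0.0371] spin -0.0004
```

```bash
python3 -m inch '{"travel":[[0,0,0.015],[0,0,0.028],[0,0,0.035],[0,0,0.035],[0,0,0.035],[0,0,0.035]],"spin":[0,0,0,0,0,0]}';  python3 -c "
from h import *
optics.read_camera('top');goal(.5095,.3517,.0435,42.7)"
```

```text
t: 24.83
tool_pos: [0.5091, 0.352, 0.0448]
orientation: [1.26, 2.877, 0.001]
force: [0.4, 0.3, -0.1]
opening: 0.0747
gripper_force: 0.0
t 24.88 pos [0.5093 0.3521 0.045 ] yhead 42.69 tilt [ 9.e-04  6.e-04 -1.e+00] q6 -0.223 grip 0.0742 0.0
travel [-0.0004 -0.0001  0.0015] spin -0.0002
```

```bash
python3 -m inch '{"travel":[[0,0,0.001],[0,0,0.001],[0,0,0.001],[0,0,0.001],[0,0,0.001],[0,0,0.001],[0,0,0.001],[0,0,0.001],[0,0,0.001]],"spin":[0,0,0,0,0,0,0,0,0]}' 1 45; python3 -m inch '{"travel":[[0,0,-0.01],[0,0,-0.03],[0,0,-0.06],[0,0,-0.09],[0,0,-0.105],[0,0,-0.105],[0,0,-0.105]],"spin":[0,0,0,0,0,0,0]}'; python3 -c "
from h import *
held('hx',.026,.024,.0435)
im,d=optics.read_camera('top');K,V=cam('top');C=cloud(K,V,d)
m=(d>0)&(C[...,2]>.08)&(C[...,2]<.4)&(C[...,0]<.85)&(C[...,0]>.55)&(C[...,1]>-.25)&(C[...,1]<.15);P=C[m]
i=np.argsort(P[:,0])[:6];print(len(P),P[i].round(3))
o=np.array([.6673,-.0888,0]);R=Ro.from_rotvec(robot.read_state()['orientation']).as_matrix();L=(P-o)@R
print('closest |y|',L[abs(L[:,0])<.06][:,1].min() if (abs(L[:,0])<.06).any() else None)
goal(.6673,-.0888,.15,42.7)"
```

```text
t: 25.63
tool_pos: [0.5088, 0.3518, 0.0433]
orientation: [-1.261, -2.877, 0.0]
force: [-0.5, -1.0, 1.5]
opening: 0.0328
gripper_force: 45.0
t: 26.22
tool_pos: [0.5092, 0.3521, 0.149]
orientation: [1.26, 2.877, 0.002]
force: [0.4, -0.0, -6.0]
opening: 0.0326
gripper_force: 45.0
n 1630 x [0.0058 0.0239] y [-0.0235 -0.0013  0.0211] z [0.021  0.0433]
held centre in tool [-0.0023 -0.0011]
1257 [[ 0.761 -0.007  0.1  ]
 [ 0.762 -0.004  0.098]
 [ 0.762 -0.01   0.086]
 [ 0.762 -0.007  0.086]
 [ 0.763 -0.01   0.094]
 [ 0.763 -0.004  0.083]]
closest |y| 0.11150299443129497
t 26.32 pos [0.5076 0.3511 0.146 ] yhead 42.69 tilt [-0.0029 -0.0017 -1.    ] q6 -0.223 grip 0.0325 45.0
travel [-0.4316 -0.1809 -0.0037] spin -0.0002
```

```bash
python3 -m inch '{"travel":[[-0.02,-0.009,0],[-0.05,-0.022,0],[-0.085,-0.037,0],[-0.12,-0.052,0],[-0.155,-0.067,0],[-0.19,-0.082,0],[-0.225,-0.097,0],[-0.26,-0.112,0],[-0.295,-0.127,0],[-0.33,-0.142,0]],"spin":[0,0,0,0,0,0,0,0,0,0]}'; python3 -m inch '{"travel":[[-0.033,-0.014,0],[-0.06,-0.026,0],[-0.08,-0.035,0],[-0.09,-0.039,0.005],[-0.093,-0.04,0.01],[-0.093,-0.04,0.01],[-0.093,-0.04,0.01],[-0.093,-0.04,0.01]],"spin":[0,0,0,0,0,0,0,0]}'; python3 -c "
from h import *
optics.read_camera('top')
wellview('wx',1);held('wx',.026,.024,.0435)
goal(.6208,-.0385,.0545,42.7)"
```

```text
t: 27.15
tool_pos: [0.6269, 0.0112, 0.1454]
orientation: [-1.259, -2.874, 0.002]
force: [1.9, 0.8, -4.3]
opening: 0.0328
gripper_force: 45.0
t: 27.82
tool_pos: [0.6612, -0.0807, 0.1375]
orientation: [-1.258, -2.877, -0.0]
force: [-0.2, -0.2, -4.1]
opening: 0.0323
gripper_force: 45.0
px [250. 131.] area 2271.0 centre [ 0.6211 -0.0386] R 0.0267
n 937 x [0.0065 0.0235] y [-0.0229 -0.0001  0.023 ] z [0.0205 0.0416]
held centre in tool [-0.0027  0.0002]
t 27.97 pos [ 0.6619 -0.0813  0.1386] yhead 42.77 tilt [ 4.e-04  1.e-04 -1.e+00] q6 -0.946 grip 0.0326 45.0
travel [ 0.0593 -0.0012  0.0841] spin 0.0013
```

View pics/wx.png

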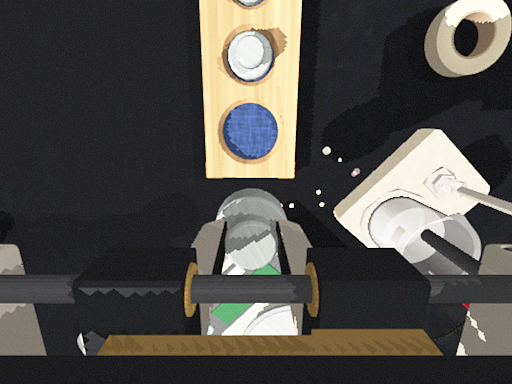

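```bash
python3 -m inch '{"travel":[[0.02,-0.001,0],[0.045,-0.001,0.015],[0.059,-0.001,0.035],[0.061,-0.001,0.055],[0.061,-0.001,0.065],[0.061,-0.001,0.071],[0.061,-0.001,0.071],[0.061,-0.001,0.071],[0.061,-0.001,0.071]],"spin":[0,0,0,0,0,0,0,0,0]}'; python3 -c "
from h import *
optics.read_camera('top'); optics.read_camera('top'); held('px',.026,.024,.0435)
goal(.6211,-.0386,.0545,42.7)
im=cv2.imread('pics/px.png')[120:290,150:350]; cv2.imwrite('pics/pxc.png',cv2.resize(im,None,fx=3,fy=3))"
```

```text
t: 28.72
tool_pos: [0.6211, -0.0389, 0.0688]
orientation: [1.26, 2.875, 0.001]
force: [0.7, -1.0, -3.6]
opening: 0.0323
gripper_force: 45.0
n 1180 x [0.0059 0.0239] y [-0.0227 -0.0002  0.0229] z [0.0205 0.0416]
held centre in tool [-0.0022  0.0001]
t 28.87 pos [ 0.6208 -0.0388  0.0685] yhead 42.67 tilt [ 2.e-03 -3.e-04 -1.e+00] q6 -0.889 grip 0.0328 45.0
travel [-0.0001  0.0003  0.014 ] spin -0.0006
```

View pics/pxc.png

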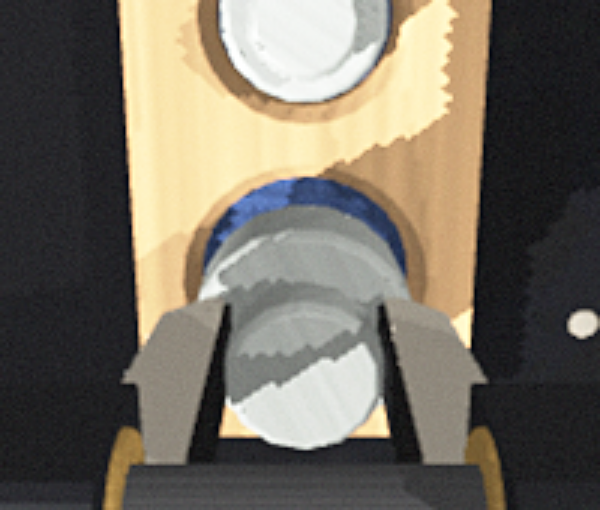

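```bash
python3 -m inch '{"travel":[[0,0,0.002],[0,0,0.004],[0,0,0.007],[0,0,0.009],[0,0,0.009],[0,0,0.009]],"spin":[0,0,0,0,0,0]}'; python3 -c "
from h import *
optics.read_camera('top');optics.read_camera('wrist')
goal(.6211,-.0386,.0545,42.7);print(robot.read_state()['force'])"
```

```text
t: 29.37
tool_pos: [0.6194, -0.0383, 0.0578]
orientation: [-1.26, -2.877, 0.0]
force: [0.3, -0.3, -3.6]
opening: 0.0323
gripper_force: 45.0
t 29.47 pos [ 0.6197 -0.0383  0.0582] yhead 42.69 tilt [-1.e-04  0.e+00 -1.e+00] q6 -0.889 grip 0.0322 45.0
travel [-0.0011  0.0008  0.0037] spin -0.0003
[ 0.447295    0.61869727 -3.8921006 ]
```

```bash
python3 -m inch '{"travel":[[0,0.0004,0.001],[0,0.0004,0.002],[0,0.0004,0.003],[0,0.0004,0.0036],[0,0.0004,0.0036],[0,0.0004,0.0036],[0,0.0004,0.0036]],"spin":[0,0,0,0,0,0,0]}'; python3 -c "
from h import *
optics.read_camera('top')
goal(.6211,-.0386,.0545,42.7);print(robot.read_state()['force'])"
```

```text
t: 30.05
tool_pos: [0.6201, -0.0381, 0.0547]
orientation: [1.26, 2.878, 0.0]
force: [0.2, -0.3, -5.0]
opening: 0.0326
gripper_force: 45.0
t 30.1 pos [ 0.6201 -0.0381  0.0547] yhead 42.68 tilt [ 1.e-04 -0.e+00 -1.e+00] q6 -0.889 grip 0.0324 45.0
travel [-0.0011  0.0004  0.0002] spin -0.0003
[ 0.43607336  0.07866506 -5.24467989]
```

```bash
python3 -m inch '{"travel":[[0,0,0.0004],[0,0,0.0008],[0,0,0.0008],[0,0,0.0008]],"spin":[0,0,0,0]}'; python3 -m inch '{"travel":[[0,0,0],[0,0,0],[0,0,0],[0,0,0],[0,0,0],[0,0,-0.02],[0,0,-0.05],[0,0,-0.085],[0,0,-0.12],[0,0,-0.15]],"spin":[0,0,0,0,0,0,0,0,0,0]}' 0.35; python3 -m inch '{"travel":[[-0.08,0,0],[-0.08,0,0],[-0.08,0,0],[-0.08,0,0],[-0.08,0,0]],"spin":[0,0,0,0,0]}'; python3 -c "
from h import *
optics.read_camera('top');im,d=optics.read_camera('wrist');K,V=cam('wrist');C=cloud(K,V,d);cv2.imwrite('pics/f.png',im[:,:,::-1])
bt=np.median(C[...,2][(d>0)&(abs(C[...,2])<.01)]);print('bench',bt)
for n,x,y,r,H in (('s',.5024,.0895,.006,.0335),('m',.536,.0535,.008,.037),('l',.5747,.0116,.01,.041),('xl',.6205,-.0385,.014,.055)):
    p=proj(K,V,[x,y,H])[0];m=(np.hypot(C[...,0]-x,C[...,1]-y)<r)&(d>0)&(C[...,2]>H-.012)&(C[...,2]<H+.01)
    print(n,p.round(),m.sum(),'z',np.median(C[m][:,2]).round(4) if m.any() else None,'expect',H)
goal(0.6,0,.2,42.7)"
```

```text
t: 30.43
tool_pos: [0.6202, -0.0381, 0.0543]
orientation: [1.26, 2.877, 0.0]
force: [-0.8, 0.1, 0.5]
opening: 0.0328
gripper_force: 45.0
t: 31.27
tool_pos: [0.6203, -0.0381, 0.2065]
orientation: [1.26, 2.876, 0.001]
force: [0.4, 0.4, -0.6]
opening: 0.0607
gripper_force: 0.0
t: 31.68
tool_pos: [0.6739, -0.0967, 0.2031]
orientation: [-1.261, -2.876, -0.0]
force: [-1.1, -0.3, 0.4]
opening: 0.0605
gripper_force: 0.0
bench -0.0005739983335487097
s [251. -78.] 0 z None expect 0.0335
m [251. -19.] 0 z None expect 0.037
l [251.  44.] 319 z 0.0403 expect 0.041
xl [251. 111.] 563 z 0.0543 expect 0.055
t 31.78 pos [ 0.6739 -0.096   0.204 ] yhead 42.72 tilt [-1.e-04  3.e-04 -1.e+00] q6 -0.963 grip 0.0605 0.0
travel [0.1206 0.0109 0.0041] spin 0.0004
```

View pics/f.png

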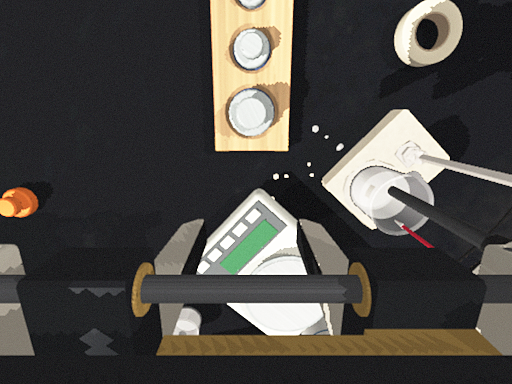

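```bash
python3 -m inch '{"travel":[[0.12,0,0],[0.12,0,0],[0.12,0,0],[0.12,0,0],[0.12,0,0],[0.12,0,0]],"spin":[0,0,0,0,0,0]}'; python3 -c "
from h import *
optics.read_camera('top');im,d=optics.read_camera('wrist');K,V=cam('wrist');C=cloud(K,V,d)
print('bench',np.median(C[...,2][(d>0)&(abs(C[...,2])<.01)]))
for n,x,y,r,H in (('s',.5024,.0895,.006,.0335),('m',.536,.0535,.008,.037),('l',.5747,.0116,.01,.041)):
    m=(np.hypot(C[...,0]-x,C[...,1]-y)<r)&(d>0)&(C[...,2]>H-.012)&(C[...,2]<H+.01)
    print(n,m.sum(),'z',np.median(C[m][:,2]).round(4) if m.any() else None,'expect',H)
optics.read_camera('top')
for n in ('beaker','weighing_bottle'): print(n,[(r['centre'],r['p']) for r in models.look_for('top',n)])"
```

```text
t: 32.28
tool_pos: [0.5931, -0.0081, 0.205]
orientation: [1.258, 2.877, 0.001]
force: [0.6, 0.9, 1.0]
opening: 0.0605
gripper_force: 0.0
bench -0.001106886682095522
s 104 z 0.0322 expect 0.0335
m 169 z 0.0358 expect 0.037
l 229 z 0.0399 expect 0.041
beaker [([0.4015, 0.2963, 0.0293], 0.62)]
weighing_bottle []
```

```bash
python3 -c "
from plant import close_job
print(close_job())"
```

```text
the job is handed in; nothing more can be done
None
```

I put all four steel weights back in their wells in order of size and handed the job in at about 32 s. The measured knob heights show each one fully down. I never touched the weighing bottle or the beaker, although the last picture did not pick up the bottle to confirm it.

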